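Turn a gel card in the viewer and step it four clicks

TASK

The blood-group gel card in the viewer has been read from its printed front: lift it out, turn it so that its plain back faces the lens, and seat it fully down in the carriage again. Then swing the viewer's lever from its rest exactly four clicks and no further, and finish still holding the knob there, because it springs home when let go and the fifth tube is to be read. Leave the card rack, the tube rack and the marker pen alone.

Things in the scene. Friction and masses are not known exactly. Their poses are not given: they have to be found in the camera images.
- viewer: Gel-card viewer, fixed: cream base 200 x 190 x 27 mm. Origin on the bench under the middle of the carriage track; x points from the light bar to the lens (roughly away from the robot), y the way the carriage is stepped. Base from x -125 to +75 mm. Light bar 25 mm behind the card's plane, lens ring 50 mm before it; both end 75 mm above the bench, below the card's thick top band.
- card: Gel card upright in the viewer: whitish, 70 mm wide (y), 53 high (z), 16 g; lower 40 mm 5 mm thick (x), top 13 mm a band 9 mm thick, 56 wide: grip it there from above, across thickness or width. Origin: middle of the bottom edge. x points out of the printed front (violet stripes); the back has no stripes; six tubes show on both. At the start +x is towards the lens; -x must be in the end.
- carriage: Holds the card, 25 mm to the viewer's -y side of the lens at rest; slides along the viewer's y, 10 mm a click. At each end a black grooved upright, 30 mm high with flared lips to 37 mm above its floor; the card's ends slide in from above. Gap 6.5 mm for the 5 mm thick card, 72.6 mm for its 70 mm width. Origin: middle of its floor, 36 mm above the bench; axes as the viewer's.
- seat (a point): Middle of the carriage's floor, 36 mm above the bench: the middle of the card's bottom edge rests here. Axes as the viewer's; moves with the carriage.
- lens (a point): Centre of the round lens (37 mm across), 53 mm from the card's plane on the viewer's +x side, 56 mm above the bench.
- lever: Stepping lever on the robot's side of the viewer: flat steel arm 14 mm wide, 42 to 48 mm above the bench, at its end an upright round red knob, 22 mm diameter, 52 to 90 mm above the bench, free space around. Origin on the pivot; its -x axis points along the arm to the knob, 80 mm away.
- knob (a point): On the knob's axis, 71 mm above the bench: the height to grip or push. Moves with the lever.
- pivot (a point): On the lever's vertical pivot axis, 66 mm above the bench; axes as the viewer's. The knob runs on a circle of 80 mm radius about it.
- step (a joint): Lever angle, rad: 0 at rest (knob 0.625 rad to the +y side of the viewer's -x), growing counter-clockwise from above: knob goes towards viewer's -y. Notches every 0.25 rad (20 mm at the knob) from 0.25 to 1.25, stop 1.31. A spring drives it back to 0 with 4.5 to 6 N at the knob; a notch adds 3 N on leaving, takes off 3 N on arriving: the push jumps by some 5 N there.
- card_rack: Bystander: blue block 130 x 100 x 22 mm with three gel cards standing in it (67 mm high); stays put.
- tube_rack: Bystander: white rack 74 x 118 mm, 96 mm high, of blood tubes with red and violet caps; stays put.
- marker: Bystander: white and blue marker pen lying on the bench, 130 mm long, 17 mm thick; stays put.

How it is judged (in metres and radians):
On the way:
1. the card is turned, back to the lens, seated fully down and let go, with the lever still at rest (x of lens in the frame of card below -0.035 m and distance between card and seat below 0.005 m and angle between card's own z axis and vertical below 0.1 rad and contact force between the fingers and card below 0.1 N and value of joint step below 0.1 rad), for 0.2 s.
At the end, for the whole second after the job is handed in: The card stands with its back to the lens, its bottom edge within 5 mm of the seat and upright within 0.1 rad, not touched by the fingers; the lever is at the fourth click (1.00 rad, within 0.08), still, and the fingers hold it there against its spring with more than 0.5 N (x of lens in the frame of card below -0.035 m and distance between card and seat below 0.005 m and angle between card's own z axis and vertical below 0.1 rad and contact force between the fingers and card below 0.1 N and value of joint step between 0.92 and 1.08 rad and velocity of joint step between -0.1 and 0.1 rad/s and contact force between the fingers and lever above 0.5 N); the arm keeps its last pose, push and grip.
It fails at once if the lever ran past the fourth click, half way to the fifth (value of joint step above 1.125 rad).
It fails at once if the blue card rack was moved more than 20 mm (distance of card_rack from where it was at the start of the episode above 0.02 m).
It fails at once if the tube rack was moved more than 20 mm (distance of tube_rack from where it was at the start of the episode above 0.02 m).
It fails at once if the marker pen was moved more than 20 mm (distance of marker from where it was at the start of the episode above 0.02 m).
It also fails if it takes over 70 s, if anything falls off the work surface, if the arm or the gripper's body presses on something with over 40 N, if the wrist force passes 120 N, or if a joint passes its speed limit or range.

ROBOT

A 6-joint arm with a two-finger parallel gripper is mounted at the origin on the work surface. World frame = base frame: x ahead of the robot, y to its left, z up, the work surface at z = 0. Lengths are in mm, angles in rad, forces in N, time in s.
With the tool pointing down it reaches from about 300 to 750 mm from the base axis. Payload 8.5 kg.
Tool frame: the origin (TCP) lies midway between the tips of the shut fingers; the grasp point (between the pads) lies 19 mm behind it; z points along the fingers, y is the line along which they close (so a half turn about z gives the same grasp; the last joint's range is limited). The gripper opens to 88 mm and grips with 3 to 60 N. Pads are 18 mm wide; open, the fingers measure 123 mm over their backs; the gripper's body (75 mm by 187 mm) begins 45 mm behind the grasp point.
Start: joints at [-1.499, 0.381, 1.297, -0, 1.464, -0.215], TCP at [155.581, -527.518, 238.748] pointing down, gripper open.
Joint ranges: [-3.11, 3.11], [-0.89, 2.33], [0.22, 2.48], [-1.42, 4.56], [0.17, 2.85], [-2.88, 2.88]. Speed limits (rad/s): [2.39, 2.39, 3.14, 3.14, 3.14, 3.14].

INTERFACE

Orientations are given as a unit quaternion [x, y, z, w].
In Python, from workcell import manip gives the robot as it stands.
- The arm moves only by the shell command python3 steer.py 'ROWS' [FORCE]. ROWS is a JSON list of rows, 1 to 5 of them, each written [[rx, ry, rz], [dx, dy, dz], opening]: a rotation vector rx, ry, rz in rad, then dx, dy, dz in units of 5 mm, then the finger opening in mm; each row is the pose to reach, as a shift and turn from the pose commanded when the command began, along the tool's axes at that moment; what a row does not reach only later rows make up. A row lasts 1/12 s, in which the tool goes at most 41.7 mm and 0.125 rad, less where a joint would pass 70% of its speed; a pose out of reach is approached as far as the arm can. The fingers move at their own pace and stop on an object; FORCE is the grip in N (left out, the last holds). Time passes only in rows, so rows that do not move let the fingers close. It prints the time, the measured TCP pose, the force, the opening and the grip force at its end. Input that does not fit is refused with a message, and nothing moves.
- manip.get_state(): the state, without advancing time (a new reading comes with each control period).
- manip.read_camera(name): name is "side" or "top"; returns the picture (420x560x3 uint8, red, green, blue); there is no depth.
- manip.camera_model(name): a dict with "intrinsics" (3x3 intrinsics, pixels), "k1" (the pictures are not rectified: a ray, as slopes to the right and down, at radius r is drawn at 1 + k1 r^2 times it, then the intrinsics apply), "extrinsics" (4x4, takes a point from camera to world coordinates). Camera axes: x right, y down, z forward; pixel columns grow to the right and rows downward; lengths in mm; the calibration is good to about 2 mm. A picture is of the moment at which its call begins. camera_model takes no time and is no camera call.
- manip.sign_off(): hands the job in; it is judged then, once.
The state is a dict: "clock": time; "joint_positions": joint angles; "dq": joint speeds; "joint_torque": joint torques, N m; "tool_pos": TCP position; "orientation": TCP orientation; "ft_force": force on the tool from outside, world axes, zero at the start; "moment": the same for the moment, N m; "gripper_width": finger opening in mm; "grasp_force": force on a finger pad.
Only numpy, scipy, OpenCV 4.12 (cv2) and the standard library are available. Lean on these libraries where they do the work, as an engineer would, in place of code of your own. Each camera call takes 0.05 s, during which the arm holds its last target. There are 200 camera calls.

## Working session

There is one attempt and no reset: what is moved stays moved. The work goes in short steps, Python scripts to look and compute and a shell command to move; the robot and the scene stay as the last step left them, time stands still between calls to the robot, and variables do not carry over. Pictures are saved under pics/ and viewed, at most 10 in all, crops included, and the job is handed in when it is done.

```bash
ls; mkdir -p pics; python3 - <<'E'
from workcell import manip
import cv2
for n in("side","top"):
    im=manip.read_camera(n); cv2.imwrite(f"pics/{n}0.png",im[:,:,::-1]); m=manip.camera_model(n); print(n,m)
print(manip.get_state())
E
```

```text
pics
steer.py
workcell.py
side {'intrinsics': array([[477.21340428,   0.        , 279.55364254],
       [  0.        , 477.21340428, 214.34456395],
       [  0.        ,   0.        ,   1.        ]]), 'k1': 0.03242012733735898, 'extrinsics': array([[-9.99030726e-01, -3.69047769e-02,  2.39926177e-02,
         5.16989563e+02],
       [-4.34797227e-02,  7.42335690e-01, -6.68615912e-01,
         9.22327882e+02],
       [ 6.86454468e-03, -6.69011032e-01, -7.43220772e-01,
         1.10103607e+03],
       [ 0.00000000e+00,  0.00000000e+00,  0.00000000e+00,
         1.00000000e+00]])}
top {'intrinsics': array([[443.61471882,   0.        , 281.88873751],
       [  0.        , 443.61471882, 210.45547842],
       [  0.        ,   0.        ,   1.        ]]), 'k1': -0.03345392020361586, 'extrinsics': array([[-5.37223710e-03, -9.85041978e-01,  1.72230776e-01,
         3.43045971e+02],
       [-9.99927430e-01,  3.43441835e-03, -1.15473032e-02,
         1.56678203e+01],
       [ 1.07830659e-02, -1.72280312e-01, -9.84988944e-01,
         1.13864347e+03],
       [ 0.00000000e+00,  0.00000000e+00,  0.00000000e+00,
         1.00000000e+00]])}
{'clock': 0.1, 'joint_positions': array([-1.49930832e+00,  3.81117760e-01,  1.29811251e+00, -1.85875064e-05,
        1.46360508e+00, -2.15292864e-01]), 'dq': array([ 6.01754441e-05, -9.08741732e-04, -1.90388772e-03, -8.46607894e-05,
        3.14930732e-04,  2.76449200e-04]), 'joint_torque': array([ 4.11520581e-03, -4.38652289e+01, -2.24913114e+01,  7.15217460e-02,
        3.41569784e-02, -5.87736690e-05]), 'tool_pos': array([ 155.55599407, -527.29676631,  238.22978726]), 'orientation': array([ 9.89736860e-01,  1.42900533e-01,  3.54220715e-05, -6.20406955e-04]), 'ft_force': array([ 0.60100147, -0.07856674,  0.23590171]), 'moment': array([ 0.02559568,  0.02622034, -0.00653225]), 'grasp_force': 0.0, 'gripper_width': 88.46197544444442}
```
View pics/side0.png

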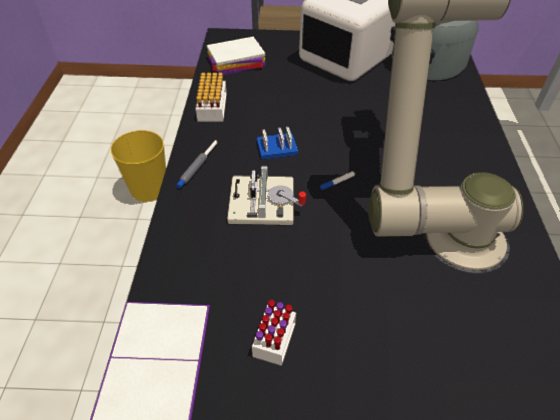

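View pics/top0.png

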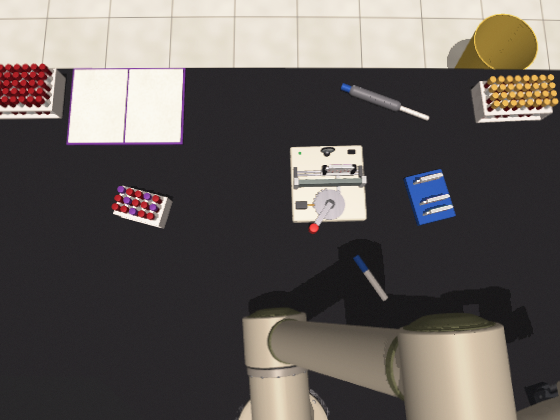

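The viewer is at about (328,185) in top and (262,200) in side, with the red knob at top (314,228) and side (302,199). I need enlarged crops.

```bash
python3 - <<'E'
import cv2
t=cv2.imread("pics/top0.png")[138:240,280:380]; s=cv2.imread("pics/side0.png")[160:230,220:320]
cv2.imwrite("pics/tc.png",cv2.resize(t,None,fx=5.8,fy=5.8,interpolation=cv2.INTER_CUBIC))
cv2.imwrite("pics/sc.png",cv2.resize(s,None,fx=8,fy=8,interpolation=cv2.INTER_CUBIC))
E
```

View pics/tc.png

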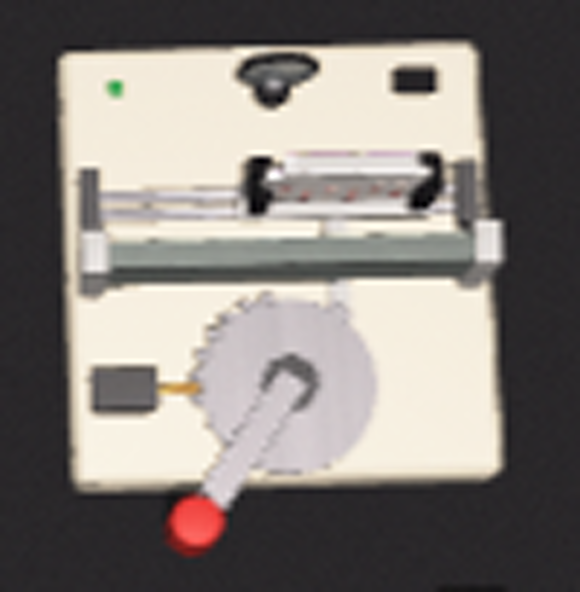

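View pics/sc.png

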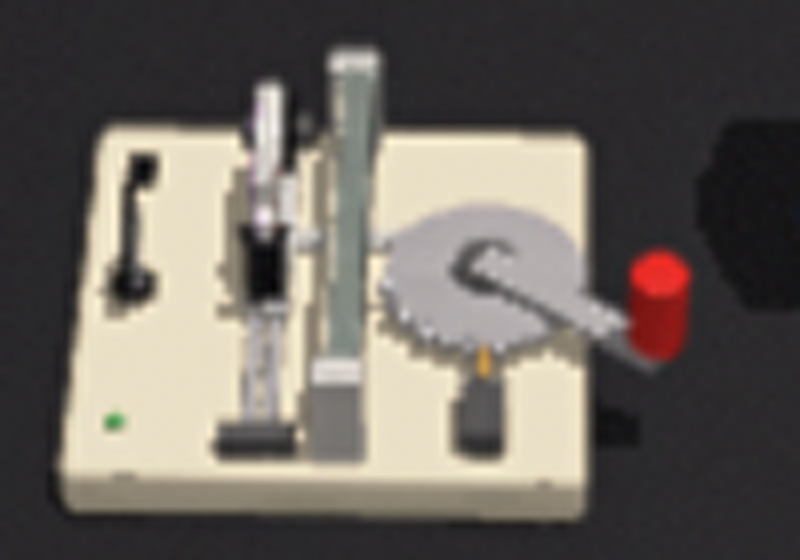

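The crops show four things:
- Base corners are sharp in both views.
- The knob top is at top-crop (197,522) and side-crop (660,272).
- The pivot is at top-crop (290,380).
- The card band lies at u 275–430, v 155–180 in the top crop.

Next I'll fit the viewer pose.

```bash
cat > h.py <<'E'
from workcell import manip
import numpy as np, cv2
from scipy.optimize import least_squares
C={n:manip.camera_model(n) for n in("side","top")}
def proj(n,P):
    m=C[n];E=m["extrinsics"];c=(np.atleast_2d(P)-E[:3,3])@E[:3,:3]
    s=c[:,:2]/c[:,2:];s=s*(1+m["k1"]*(s**2).sum(1,keepdims=True));K=m["intrinsics"]
    return s*[K[0,0],K[1,1]]+K[:2,2]
def T(u,v): return np.array([280+(u+.5)/5.8-.5,138+(v+.5)/5.8-.5])
def S(u,v): return np.array([220+(u+.5)/8-.5,160+(v+.5)/8-.5])
def tri(t,s,p0=(560,0,50)):
    r=least_squares(lambda p:np.r_[proj("top",p)[0]-t,proj("side",p)[0]-s],p0);return r.x,np.abs(r.fun).max()
def w(p,l):
    l=np.atleast_2d(l);c,s=np.cos(p[2]),np.sin(p[2])
    return np.c_[p[0]+c*l[:,0]-s*l[:,1],p[1]+s*l[:,0]+c*l[:,1],l[:,2]]
E
python3 - <<'E'
from h import *
print("knobtop",tri(T(197,522),S(660,272)))
top=[T(62,52),T(475,42),T(500,470),T(75,479)]; side=[S(105,128)]; 
side=[S(65,478),S(105,128),S(588,135),S(588,482)]
for a,b in zip(top,side): print(tri(a,b))
L=[(75,95),(75,-95),(-125,-95),(-125,95)]
def f(p):
    P=w(p,[(*l,p[3]) for l in L]); return np.r_[(proj("top",P)-top).ravel(),(proj("side",P)-side).ravel()]
r=least_squares(f,[570,-10,0,27]);print(r.x,np.round(r.fun,1))
# card band top: draw predicted in the crops
p=r.x
def drw(fn,n,o,k,out):
    im=cv2.imread(fn)
    def line(l):
        q=(proj(n,w(p,l))-o+.5)*k; cv2.polylines(im,[q.round().astype(int)],True,(0,255,0),1)
    for z,hx,hy in((89,4.5,28),(36,2.5,35)): line([(sx*hx,-25+sy*hy,z) for sx,sy in((1,1),(1,-1),(-1,-1),(-1,1))])
    line([(a*75-25-25*a*0,b*95,27) for a,b in()] or [(75,95,27),(75,-95,27),(-125,-95,27),(-125,95,27)])
    cv2.imwrite(out,im)
drw("pics/tc.png","top",np.array([280,138]),5.8,"pics/tco.png");drw("pics/sc.png","side",np.array([220,160]),8,"pics/sco.png")
a=cv2.imread("pics/tco.png");b=cv2.imread("pics/sco.png")
h=max(a.shape[0],b.shape[0]);c=np.zeros((h,a.shape[1]+b.shape[1],3),np.uint8);c[:a.shape[0],:a.shape[1]]=a;c[:b.shape[0],a.shape[1]:]=b
cv2.imwrite("pics/ov.png",c[:, 50:850])
E
```

```text
knobtop (array([485.32171971, -72.0342871 ,  91.01006881]), np.float64(0.4105929695593318))
(array([707.5466484 , -20.21137591,  22.79630767]), np.float64(0.2546703526272154))
(array([ 711.76379879, -207.18977936,   26.13502533]), np.float64(0.046155387853474394))
(array([ 515.13392746, -210.30340838,   28.95379817]), np.float64(0.07385788291395556))
(array([511.4223435 , -24.00557004,  27.2792265 ]), np.float64(0.3868713120779148))
[ 6.36721613e+02 -1.15628429e+02  2.35822610e-02  2.44691146e+01] [-0.5 -0.7  0.5 -0.6  0.9  0.8 -0.2  1.2 -1.  -0.2 -0.5  0.   0.3  0.3
  0.2  0.6]
```

View pics/ov.png

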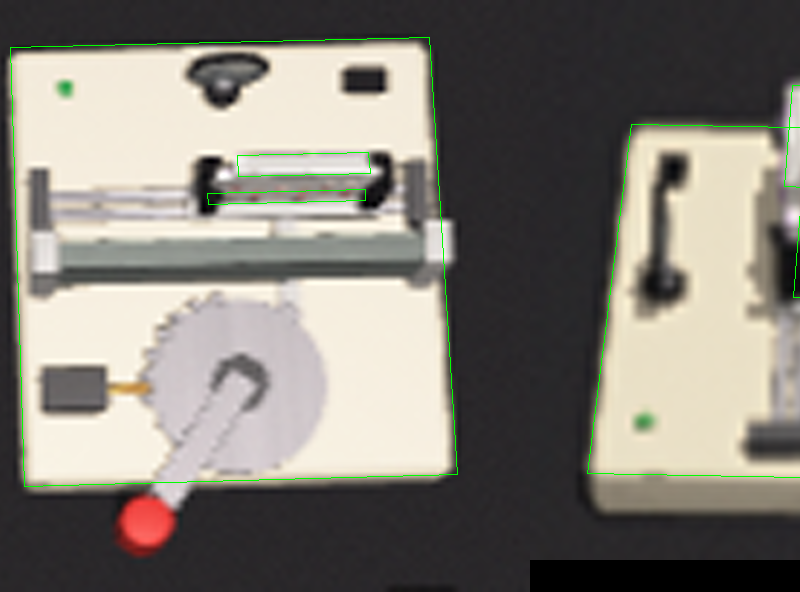

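Viewer pose is about (636.7, -115.6) with yaw 0.024. The overlay matches the card band, which puts the card at about (637,-141). I'll move over it.

The manual's scale: shifts go in units of 5 mm. Converting my numbers, 190 mm is 38, -78 mm is -15.6.

```bash
for i in 1; do python3 steer.py '[[[0,0,0],[38,-15.6,0],88],[[0,0,0],[38,-15.6,0],88],[[0,0,0],[38,-15.6,0],88],[[0,0,0],[38,-15.6,0],88],[[0,0,0],[38,-15.6,0],88]]' 10
python3 steer.py '[[[0,0,0],[38,-15.6,0],88],[[0,0,0],[38,-15.6,0],88],[[0,0,0],[38,-15.6,0],88],[[0,0,0],[38,-15.6,0],88],[[0,0,0],[38,-15.6,0],88]]'
python3 steer.py '[[[0,0,-0.6],[38,-15.6,0],88],[[0,0,-0.6],[38,-15.6,0],88],[[0,0,-0.6],[38,-15.6,0],88],[[0,0,-0.6],[38,-15.6,0],88],[[0,0,-0.6],[38,-15.6,0],88]]'
python3 steer.py '[[[0,0,-0.6],[0,0,0],88],[[0,0,-0.6],[0,0,0],88],[[0,0,-0.6],[0,0,0],88],[[0,0,-0.6],[0,0,0],88],[[0,0,-0.6],[0,0,0],88]]'; done
cat >> h.py <<'E'
from scipy.spatial.transform import Rotation as R
def rel(target,theta):
    "shift in tool axes to target (mm), rz to bring tool y to angle theta"
    s=manip.get_state();r=R.from_quat(s["orientation"]).as_matrix()
    th=np.arctan2(r[1,1],r[0,1]);d=r.T@(np.array(target)-s["tool_pos"])
    print("shift",d.round(1),"rz",round(-((theta-th+np.pi)%(2*np.pi)-np.pi),4),"tilt",r[:2,2].round(3),"F",s["ft_force"].round(2),"j6",s["joint_positions"][5].round(2),"w",round(s["gripper_width"],1),"g",s["grasp_force"],"t",s["clock"],"pos",s["tool_pos"].round(1))
E
python3 -c "
from h import *
rel([637.3,-140.6,120],.0236)"
```

```text
clock: 0.52
tool_pos: [317.0, -397.2, 238.6]
orientation: [0.99, 0.143, -0.0, -0.0]
ft_force: [0.6, -0.8, -0.6]
gripper_width: 88.1
grasp_force: 0.0
clock: 0.93
tool_pos: [477.3, -268.4, 238.6]
orientation: [0.99, 0.143, -0.0, -0.0]
ft_force: [-0.2, 0.4, 1.3]
gripper_width: 87.9
grasp_force: 0.0
clock: 1.35
tool_pos: [637.5, -139.8, 238.3]
orientation: [0.902, 0.432, -0.0, -0.0]
ft_force: [0.3, -0.8, 0.3]
gripper_width: 88.0
grasp_force: 0.0
clock: 1.77
tool_pos: [636.0, -141.7, 238.2]
orientation: [0.734, 0.679, -0.0, -0.001]
ft_force: [-0.6, -1.0, -0.3]
gripper_width: 88.2
grasp_force: 0.0
shift [  1.1   1.3 118.2] rz -0.1011 tilt [-0.001  0.   ] F [-0.56 -1.04 -0.29] j6 -0.32 w 88.2 g 0.0 t 1.7667 pos [ 636.  -141.7  238.2]
```

In the tool's units: 80 mm is 16, 1 mm is 0.2.

```bash
python3 steer.py '[[[0,0,-0.1],[0.2,0.26,8],40],[[0,0,-0.1],[0.2,0.26,16],40],[[0,0,-0.1],[0.2,0.26,22],40],[[0,0,-0.1],[0.2,0.26,23.6],40],[[0,0,-0.1],[0.2,0.26,23.6],40]]' >/dev/null
python3 -c "
from h import *
rel([637.3,-140.6,81],.0236)"
```

```text
shift [-0.   0.8 37.5] rz -0.0078 tilt [-0.005  0.002] F [ 0.25 -0.18  0.15] j6 -0.41 w 56.4 g 0.0 t 2.1833 pos [ 636.6 -140.6  118.5]
```

In the tool's units: 37 mm is 7.4, 30 mm is 6.

```bash
python3 steer.py '[[[0,0,0],[0,0.16,4],30],[[0,0,0],[0,0.16,6],30],[[0,0,0],[0,0.16,7.4],30],[[0,0,0],[0,0.16,7.4],30],[[0,0,0],[0,0.16,7.4],30]]' 3
python3 steer.py '[[[0,0,0],[0,0,0],20],[[0,0,0],[0,0,0],14],[[0,0,0],[0,0,0],5],[[0,0,0],[0,0,0],5],[[0,0,0],[0,0,0],5]]' 3
python3 steer.py '[[[0,0,0],[0,0,0],5],[[0,0,0],[0,0,0],5],[[0,0,0],[0,0,0],5],[[0,0,0],[0,0,0],5]]' 3
python3 -c "
from h import *
rel([637.3,-140.6,81],.0236)
im=manip.read_camera('side')[120:240,200:340];im2=manip.read_camera('top')[100:240,250:410]
cv2.imwrite('pics/g1.png',np.hstack([cv2.resize(x,(400,360),interpolation=2) for x in(im,im2)])[:,:,::-1])"
```

```text
clock: 2.6
tool_pos: [638.6, -141.1, 84.7]
orientation: [0.701, 0.713, 0.0, 0.0]
ft_force: [-0.9, -0.4, 0.3]
gripper_width: 29.9
grasp_force: 0.0
clock: 3.02
tool_pos: [638.6, -141.0, 84.3]
orientation: [0.701, 0.713, 0.0, 0.001]
ft_force: [1.0, 0.5, 2.4]
gripper_width: 8.8
grasp_force: 3.0
clock: 3.35
tool_pos: [638.5, -141.0, 84.1]
orientation: [0.701, 0.713, 0.0, 0.0]
ft_force: [0.9, -0.5, 4.1]
gripper_width: 9.0
grasp_force: 3.0
shift [ 0.4 -1.2  3.1] rz -0.0075 tilt [ 0.001 -0.   ] F [ 0.95 -0.51  4.12] j6 -0.41 w 9.0 g 3.025784455239773 t 3.35 pos [ 638.5 -141.    84.1]
```

View pics/g1.png

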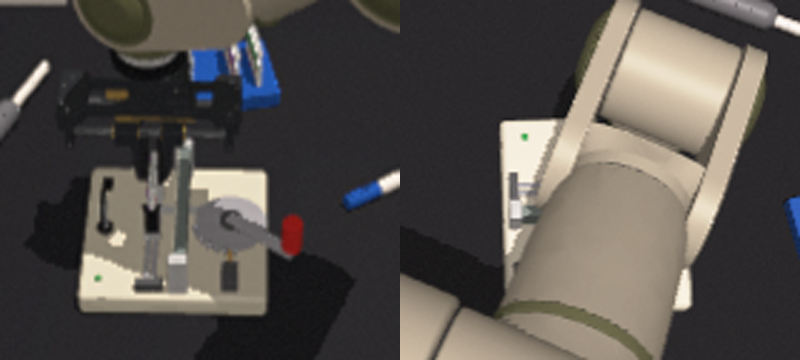

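The card is gripped across its thickness at 9.0 mm with a small side force, so its plane is at x≈638.5. I'll open, rise, and turn a quarter for the width grip, because only that grip leaves j6 room for the half turn.

In the tool's units: -40 mm is -8, -30 mm is -6.

```bash
python3 steer.py '[[[0,0,0],[0,0,0],25],[[0,0,0],[0,0,0],30],[[0,0,0],[0,0,-6],60],[[0,0,0],[0,0,-8],88],[[0,0,0],[0,0,-8],88]]' >/dev/null
python3 steer.py '[[[0,0,0.125],[0,0,0],88],[[0,0,0.25],[0,0,0],88],[[0,0,0.375],[0,0,0],88],[[0,0,0.5],[0,0,0],88],[[0,0,0.6],[0,0,0],88]]' > /dev/null
python3 steer.py '[[[0,0,0.125],[0,0,0],80],[[0,0,0.25],[0,0,0],80],[[0,0,0.375],[0,0,0],80],[[0,0,0.5],[0,0,0],80],[[0,0,0.6],[0,0,0],80]]' > /dev/null
python3 steer.py '[[[0,0,0.125],[0,0,0],76],[[0,0,0.25],[0,0,0],76],[[0,0,0.355],[0,0,0],76],[[0,0,0.355],[0,0,0],76],[[0,0,0.355],[0,0,0],76]]' 
python3 -c "
from h import *
rel([638.5,-141,79],.0236-np.pi/2)"
```

```text
clock: 5.12
tool_pos: [638.0, -140.8, 122.8]
orientation: [1.0, 0.017, -0.001, -0.0]
ft_force: [-0.3, 0.7, 0.3]
gripper_width: 76.0
grasp_force: 0.0
shift [ 0.6  0.2 43.8] rz 0.0114 tilt [-0.001  0.   ] F [-0.29  0.71  0.28] j6 1.14 w 76.0 g 0.0 t 5.1167 pos [ 638.  -140.8  122.8]
```

In the tool's units: 43 mm is 8.6, 35 mm is 7.

```bash
python3 steer.py '[[[0,0,0.011],[0.1,0.04,4],76],[[0,0,0.011],[0.1,0.04,7],76],[[0,0,0.011],[0.1,0.04,8.6],76],[[0,0,0.011],[0.1,0.04,8.6],76],[[0,0,0.011],[0.1,0.04,8.6],76]]'
python3 steer.py '[[[0,0,0],[0,0,0],66],[[0,0,0],[0,0,0],62],[[0,0,0],[0,0,0],50],[[0,0,0],[0,0,0],50],[[0,0,0],[0,0,0],50]]' 4
python3 steer.py '[[[0,0,0],[0,0,0],50],[[0,0,0],[0,0,0],50],[[0,0,0],[0,0,0],50]]' 4
python3 -c "
from h import *
rel([638.5,-141,79],.0236-np.pi/2)"
```

```text
clock: 5.53
tool_pos: [638.8, -141.1, 80.7]
orientation: [1.0, 0.011, -0.0, -0.0]
ft_force: [-0.4, -0.3, 1.0]
gripper_width: 75.9
grasp_force: 0.0
clock: 5.95
tool_pos: [639.2, -141.6, 81.6]
orientation: [1.0, 0.01, 0.001, 0.001]
ft_force: [0.0, -3.2, 3.4]
gripper_width: 55.9
grasp_force: 4.0
clock: 6.2
tool_pos: [639.2, -141.6, 81.4]
orientation: [1.0, 0.01, 0.001, 0.001]
ft_force: [-0.9, -3.5, 4.8]
gripper_width: 55.8
grasp_force: 4.0
shift [-0.7 -0.6  2.4] rz -0.0029 tilt [ 0.001 -0.001] F [-0.88 -3.47  4.78] j6 1.15 w 55.8 g 4.000186286866665 t 6.2 pos [ 639.2 -141.6   81.4]
```

```bash
python3 steer.py '[[[0,0,0],[0,0.2,-0.2],50],[[0,0,0],[0,0.2,-0.2],50],[[0,0,0],[0,0.2,-0.2],50]]'
python3 steer.py '[[[0,0,0],[0,0.2,-0.2],50],[[0,0,0],[0,0.2,-0.2],50],[[0,0,0],[0,0.2,-0.2],50]]'
```

```text
clock: 6.45
tool_pos: [638.7, -141.8, 81.5]
orientation: [1.0, 0.01, -0.0, -0.0]
ft_force: [-0.2, -0.6, 0.5]
gripper_width: 56.0
grasp_force: 4.0
clock: 6.7
tool_pos: [638.7, -143.0, 82.5]
orientation: [1.0, 0.01, -0.0, -0.0]
ft_force: [-0.8, -0.5, 0.1]
gripper_width: 55.8
grasp_force: 4.0
```

```bash
for k in 1 ; do python3 steer.py '[[[0,0,0],[0,0.2,0],50],[[0,0,0],[0,0.2,0],50],[[0,0,0],[0,0.2,0],50]]' | grep -E 'pos|force'
python3 steer.py '[[[0,0,0],[0,0.2,0],50],[[0,0,0],[0,0.2,0],50],[[0,0,0],[0,0.2,0],50]]'| grep -E 'pos|force'; done
```

```text
tool_pos: [638.8, -144.1, 82.6]
ft_force: [0.4, -0.3, 0.9]
grasp_force: 4.0
tool_pos: [638.8, -144.5, 82.7]
ft_force: [-0.2, 3.4, 0.9]
grasp_force: 4.0
```

The y play runs from -141.7 to -144.4, so the slot centre is y≈-143.05. Now I'll lift the card.

```bash
python3 steer.py '[[[0,0,0],[0,-0.28,0],50],[[0,0,0],[0,-0.28,0],50],[[0,0,0],[0,-0.28,-2],50],[[0,0,0],[0,-0.28,-4],50],[[0,0,0],[0,-0.28,-6],50]]' 8
python3 steer.py '[[[0,0,0],[0,0,-3],50],[[0,0,0],[0,0,-6],50],[[0,0,0],[0,0,-8],50],[[0,0,0],[0,0,-8],50]]'
python3 steer.py '[[[0,0,-0.12],[0,0,0],50],[[0,0,-0.24],[0,0,0],50],[[0,0,-0.36],[0,0,0],50],[[0,0,-0.48],[0,0,0],50],[[0,0,-0.6],[0,0,0],50]]'|grep -E "wid|pos"
python3 steer.py '[[[0,0,-0.12],[0,0,0],50],[[0,0,-0.24],[0,0,0],50],[[0,0,-0.36],[0,0,0],50],[[0,0,-0.48],[0,0,0],50],[[0,0,-0.6],[0,0,0],50]]'|grep -E "wid|pos"
python3 steer.py '[[[0,0,-0.12],[0,0,0],50],[[0,0,-0.24],[0,0,0],50],[[0,0,-0.36],[0,0,0],50],[[0,0,-0.48],[0,0,0],50],[[0,0,-0.6],[0,0,0],50]]'|grep -E "wid|pos"
python3 steer.py '[[[0,0,-0.12],[0,0,0],50],[[0,0,-0.24],[0,0,0],50],[[0,0,-0.36],[0,0,0],50],[[0,0,-0.48],[0,0,0],50],[[0,0,-0.6],[0,0,0],50]]'|grep -E "wid|pos"
python3 steer.py '[[[0,0,-0.12],[0,0,0],50],[[0,0,-0.24],[0,0,0],50],[[0,0,-0.36],[0,0,0],50],[[0,0,-0.48],[0,0,0],50],[[0,0,-0.6],[0,0,0],50]]'
python3 -c "
from h import *
rel([638.2,-143.05,140],.0236+np.pi/2)"
```

```text
clock: 7.62
tool_pos: [639.0, -144.0, 114.2]
orientation: [1.0, 0.01, 0.0, 0.0]
ft_force: [0.9, 0.2, 0.9]
gripper_width: 55.4
grasp_force: 8.0
clock: 7.95
tool_pos: [639.8, -144.2, 156.1]
orientation: [1.0, 0.01, 0.002, 0.001]
ft_force: [0.1, -0.2, 0.7]
gripper_width: 55.6
grasp_force: 8.0
tool_pos: [638.6, -143.7, 152.3]
gripper_width: 56.0
tool_pos: [638.6, -143.7, 152.2]
gripper_width: 55.8
tool_pos: [638.6, -143.7, 152.3]
gripper_width: 55.7
tool_pos: [638.6, -143.7, 152.2]
gripper_width: 55.4
clock: 10.03
tool_pos: [638.6, -143.7, 152.2]
orientation: [0.057, 0.998, 0.0, -0.0]
ft_force: [1.0, -0.4, -0.1]
gripper_width: 55.9
grasp_force: 8.0
shift [ 0.5  0.6 12.2] rz -0.1385 tilt [-0.001  0.   ] F [ 1.04 -0.45 -0.11] j6 -1.86 w 55.9 g 7.995619475841522 t 10.0333 pos [ 638.6 -143.7  152.2]
```

In the tool's units: 12 mm is 2.4, 0.6 mm is 0.12.

```bash
python3 steer.py '[[[0,0,-0.12],[0.1,0.12,2.4],50],[[0,0,-0.139],[0.1,0.12,2.4],50],[[0,0,-0.139],[0.1,0.12,2.4],50],[[0,0,-0.139],[0.1,0.12,2.4],50],[[0,0,-0.139],[0.1,0.12,2.4],50]]' >/dev/null
python3 -c "
from h import *
rel([638.2,-143.05,125],.0236+np.pi/2)
im=manip.read_camera('side')[120:240,200:340];im2=manip.read_camera('top')[100:240,250:410]
cv2.imwrite('pics/g2.png',np.hstack([cv2.resize(x,(400,360),interpolation=2) for x in(im,im2)])[:,:400,::-1])"
```

```text
shift [ 0.4  0.1 16.2] rz -0.0078 tilt [ 0.001 -0.   ] F [-0.17 -0.89 -0.08] j6 -1.99 w 55.9 g 7.999947220087051 t 10.45 pos [ 638.6 -143.1  141.2]
```

View pics/g2.png

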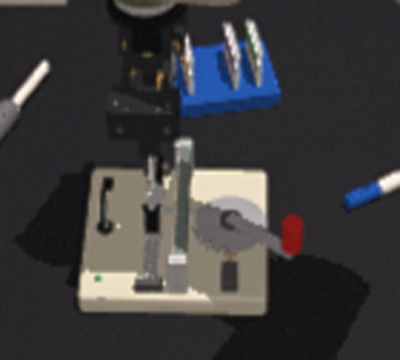

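The side view shows the card upright in the gripper above the carriage. I'll lower it in stages.

In the tool's units: 30 mm is 6, 0.4 mm is 0.08.

```bash
python3 steer.py '[[[0,0,-0.008],[0.08,0,2],50],[[0,0,-0.008],[0.08,0,4],50],[[0,0,-0.008],[0.08,0,5],50],[[0,0,-0.008],[0.08,0,6],50],[[0,0,-0.008],[0.08,0,6],50]]'
python3 steer.py '[[[0,0,0],[0,0,1],50],[[0,0,0],[0,0,2],50],[[0,0,0],[0,0,2.6],50],[[0,0,0],[0,0,2.6],50],[[0,0,0],[0,0,2.6],50]]'
```

```text
clock: 10.97
tool_pos: [637.7, -142.9, 109.3]
orientation: [-0.013, 1.0, 0.0, -0.001]
ft_force: [0.8, -0.7, -0.6]
gripper_width: 55.4
grasp_force: 8.0
clock: 11.38
tool_pos: [638.0, -143.0, 97.6]
orientation: [-0.013, 1.0, 0.0, -0.0]
ft_force: [1.2, -0.2, 0.0]
gripper_width: 55.5
grasp_force: 8.0
```

In the tool's units: 13 mm is 2.6, 10 mm is 2.

```bash
python3 steer.py '[[[0,0,0],[0,0,1],50],[[0,0,0],[0,0,2],50],[[0,0,0],[0,0,2.6],50],[[0,0,0],[0,0,2.6],50],[[0,0,0],[0,0,2.6],50]]'
python3 steer.py '[[[0,0,0],[0,0,0.4],50],[[0,0,0],[0,0,0.8],50],[[0,0,0],[0,0,0.8],50],[[0,0,0],[0,0,0.8],50]]'
```

```text
clock: 11.8
tool_pos: [638.0, -143.0, 84.4]
orientation: [-0.013, 1.0, 0.0, -0.0]
ft_force: [0.8, -0.1, -1.3]
gripper_width: 55.9
grasp_force: 8.0
clock: 12.13
tool_pos: [638.2, -143.2, 81.2]
orientation: [-0.013, 1.0, -0.0, 0.0]
ft_force: [1.2, -1.2, 3.5]
gripper_width: 55.5
grasp_force: 8.0
```

In the tool's units: 1.5 mm is 0.3.

```bash
python3 steer.py '[[[0,0,0],[0,0,0.3],50],[[0,0,0],[0,0,0.3],50],[[0,0,0],[0,0,0.3],50]]'
python3 steer.py '[[[0,0,0],[0,0,0],60],[[0,0,0],[0,0,0],72],[[0,0,0],[0,0,0],76],[[0,0,0],[0,0,-4],76],[[0,0,0],[0,0,-10],76]]'
python3 steer.py '[[[0,0,0],[0,0,-8],76],[[0,0,0],[0,0,-16],76],[[0,0,0],[-8,0,-22],76],[[0,0,0],[-16,0,-22],76],[[0,0,0],[-24,0,-22],76]]'
python3 -c "
from h import *
im=manip.read_camera('side')[160:230,220:320];im2=manip.read_camera('top')[138:240,280:380]
cv2.imwrite('pics/t3.png',im2[:,:,::-1])
a=cv2.resize(im,(400,280),interpolation=2);b=cv2.resize(im2,(392,400),interpolation=2)
c=np.zeros((400,792,3),np.uint8);c[:280,:400]=a;c[:,400:]=b
cv2.imwrite('pics/g3.png',c[:,:,::-1])"
```

```text
clock: 12.38
tool_pos: [638.5, -143.2, 80.5]
orientation: [-0.013, 1.0, -0.0, 0.001]
ft_force: [-0.3, 0.2, 8.9]
gripper_width: 56.0
grasp_force: 8.0
clock: 12.8
tool_pos: [636.5, -142.5, 126.6]
orientation: [-0.013, 1.0, 0.001, -0.003]
ft_force: [0.9, 0.6, -0.4]
gripper_width: 76.3
grasp_force: 0.0
clock: 13.22
tool_pos: [751.7, -140.2, 242.9]
orientation: [-0.013, 1.0, -0.001, 0.002]
ft_force: [0.2, -0.3, -0.3]
gripper_width: 76.1
grasp_force: 0.0
```

View pics/g3.png

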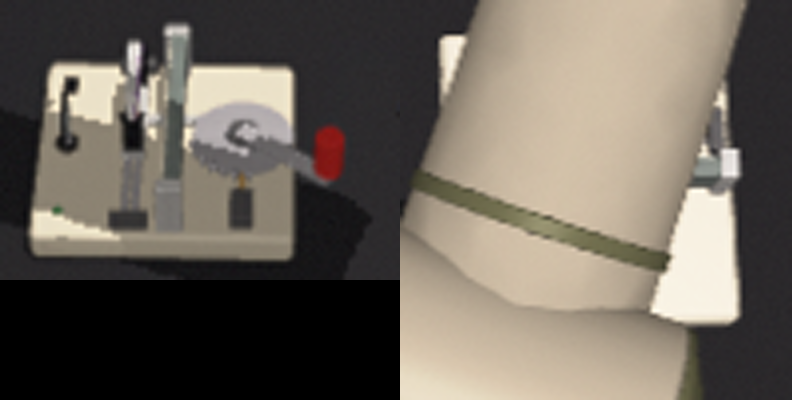

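In the side view the card is back at its original height (top at v≈42, 4x crop) and upright. Now to the knob.

In the tool's units: 8 mm is 1.6, 200 mm is 40.

```bash
python3 steer.py '[[[0,0,0],[8,1.6,0],64],[[0,0,0],[16,4,0],64],[[0,0,0],[24,7,0],64],[[0,0,0],[32,10,0],64],[[0,0,0],[40,12,0],64]]' >/dev/null
python3 -c "
from h import *
rel([486,-73.5,56],.0236+np.pi/2)"
```

```text
shift [ 64.4  13.6 182.8] rz 0.003 tilt [-0.001  0.   ] F [-0.11 -0.62  0.16] j6 -1.96 w 63.9 g 0.0 t 13.7333 pos [551.  -85.5 238.7]
```

In the tool's units: 120 mm is 24, 100 mm is 20.

```bash
python3 steer.py '[[[0,0,0.003],[7,1.4,0],64],[[0,0,0.003],[12.4,2.6,4],64],[[0,0,0.003],[12.88,2.72,12],64],[[0,0,0.003],[12.88,2.72,20],64],[[0,0,0.003],[12.88,2.72,24],64]]' >/dev/null
python3 -c "
from h import *
rel([486,-73.5,56],.0236+np.pi/2)
im=manip.read_camera('side')[140:240,220:340]
cv2.imwrite('pics/g4.png',cv2.resize(im,(600,500),interpolation=2)[:,:,::-1])"
```

```text
shift [-0.   0.3 60.2] rz -0.0007 tilt [-0.005  0.002] F [ 0.67  0.86 -0.44] j6 -1.99 w 64.0 g 0.0 t 14.15 pos [486.3 -73.9 116.2]
```

View pics/g4.png

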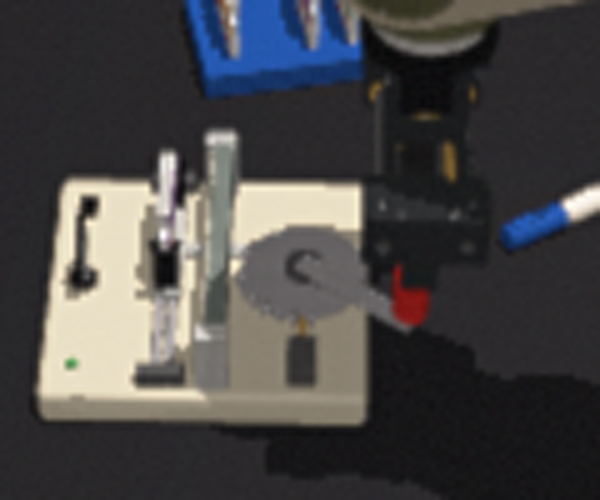

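The gripper is above the knob, which is at (411,305), with the near finger in front of it. The card's violet print is now on the light-bar side. I'll descend and grip.

In the tool's units: 60 mm is 12, 55 mm is 11.

```bash
python3 steer.py '[[[0,0,0],[0,0.06,4],64],[[0,0,0],[0,0.06,8],64],[[0,0,0],[0,0.06,11],64],[[0,0,0],[0,0.06,12],64],[[0,0,0],[0,0.06,12],64]]'
python3 steer.py '[[[0,0,0],[0,0,0],40],[[0,0,0],[0,0,0],30],[[0,0,0],[0,0,0],24],[[0,0,0],[0,0,0],15],[[0,0,0],[0,0,0],15]]' 10
python3 steer.py '[[[0,0,0],[0,0,0],15],[[0,0,0],[0,0,0],15],[[0,0,0],[0,0,0],15]]' 10
```

```text
clock: 14.62
tool_pos: [488.8, -74.4, 59.1]
orientation: [-0.012, 1.0, 0.0, -0.001]
ft_force: [-0.3, 0.2, -0.7]
gripper_width: 64.3
grasp_force: 0.0
clock: 15.03
tool_pos: [489.5, -74.6, 59.8]
orientation: [-0.012, 1.0, -0.0, 0.0]
ft_force: [-0.2, -0.2, -1.2]
gripper_width: 32.4
grasp_force: 0.0
clock: 15.28
tool_pos: [489.4, -74.7, 59.5]
orientation: [-0.012, 1.0, -0.0, 0.0]
ft_force: [-1.0, -1.6, 1.3]
gripper_width: 21.4
grasp_force: 10.0
```

In the tool's units: -17.5 mm is -3.5, -15 mm is -3.

```bash
python3 steer.py '[[[0,0,0],[0.6,-0.8,0],15],[[0,0,0],[1,-1.6,0],15],[[0,0,0],[1.6,-2.4,0],15],[[0,0,0],[2,-3,0],15],[[0,0,0],[2.4,-3.5,0],15]]' 15
python3 steer.py '[[[0,0,0],[0.2,-0.8,0],15],[[0,0,0],[0.4,-1.6,0],15],[[0,0,0],[0.6,-2.4,0],15],[[0,0,0],[0.8,-3.2,0],15],[[0,0,0],[1,-3.86,0],15]]'
python3 -c "
from h import *
rel([472.9,-111.7,60],.0236+np.pi/2)"
```

```text
clock: 15.7
tool_pos: [478.0, -91.9, 59.4]
orientation: [-0.012, 1.0, 0.001, 0.001]
ft_force: [3.3, 3.8, 0.5]
gripper_width: 21.6
grasp_force: 15.0
clock: 16.12
tool_pos: [471.5, -110.2, 59.2]
orientation: [-0.012, 1.0, 0.002, -0.002]
ft_force: [-4.2, 7.1, 6.8]
gripper_width: 21.2
grasp_force: 15.0
shift [-1.3 -1.5 -0.8] rz 0.0003 tilt [-0.004  0.003] F [-4.18  7.1   6.81] j6 -2.07 w 21.2 g 14.987556422129273 t 16.1167 pos [ 471.5 -110.2   59.2]
```

In the tool's units: -20 mm is -4, -4 mm is -0.8.

```bash
python3 steer.py '[[[0,0,0],[0,-0.8,0],15],[[0,0,0],[0,-1.6,0],15],[[0,0,0],[0,-2.4,0],15],[[0,0,0],[0,-3.2,0],15],[[0,0,0],[-0.1,-4,0],15]]'
python3 steer.py '[[[0,0,0],[-0.2,-0.8,0],15],[[0,0,0],[-0.4,-1.4,0],15],[[0,0,0],[-0.6,-2.2,0],15],[[0,0,0],[-0.8,-2.8,0],15],[[0,0,0],[-1,-3.4,0],15]]'
python3 steer.py '[[[0,0,0],[0,0,0],15],[[0,0,0],[0,0,0],15],[[0,0,0],[0,0,0],15]]'
python3 -c "
from h import *
rel([478.8,-150.9,60],.0236+np.pi/2)"
```

```text
clock: 16.53
tool_pos: [472.2, -130.1, 59.0]
orientation: [-0.012, 1.0, 0.002, -0.002]
ft_force: [-4.5, 6.3, 4.6]
gripper_width: 21.5
grasp_force: 15.0
clock: 16.95
tool_pos: [477.7, -147.0, 58.9]
orientation: [-0.012, 1.0, 0.002, -0.002]
ft_force: [-5.1, 6.3, 3.7]
gripper_width: 21.6
grasp_force: 15.0
clock: 17.2
tool_pos: [477.9, -147.4, 58.9]
orientation: [-0.012, 1.0, 0.001, -0.002]
ft_force: [-5.6, 4.7, 3.7]
gripper_width: 21.4
grasp_force: 15.0
shift [-0.8 -3.6 -1.1] rz 0.0001 tilt [-0.004  0.003] F [-5.61  4.71  3.68] j6 -2.13 w 21.4 g 14.995912718586624 t 17.2 pos [ 477.9 -147.4   58.9]
```

```bash
for i in 1; do python3 steer.py '[[[0,0,0],[-0.06,-0.2,0],15],[[0,0,0],[-0.06,-0.2,0],15],[[0,0,0],[-0.06,-0.2,0],15]]'|grep -E "pos|ft"
python3 steer.py '[[[0,0,0],[-0.06,-0.2,0],15],[[0,0,0],[-0.06,-0.2,0],15],[[0,0,0],[-0.06,-0.2,0],15]]'|grep -E "pos|ft"
python3 steer.py '[[[0,0,0],[-0.06,-0.2,0],15],[[0,0,0],[-0.06,-0.2,0],15],[[0,0,0],[-0.06,-0.2,0],15]]'|grep -E "pos|ft"; done
python3 -c "
from h import *
im=manip.read_camera('side')[140:240,220:340]
cv2.imwrite('pics/g5.png',cv2.resize(im,(600,500),interpolation=2)[:,:,::-1])"
```

```text
tool_pos: [478.3, -148.3, 58.9]
ft_force: [-4.4, 4.1, 2.8]
tool_pos: [478.7, -149.4, 58.9]
ft_force: [-4.0, 3.8, 3.2]
tool_pos: [479.2, -150.6, 58.9]
ft_force: [-5.0, 4.0, 2.2]
```

View pics/g5.png

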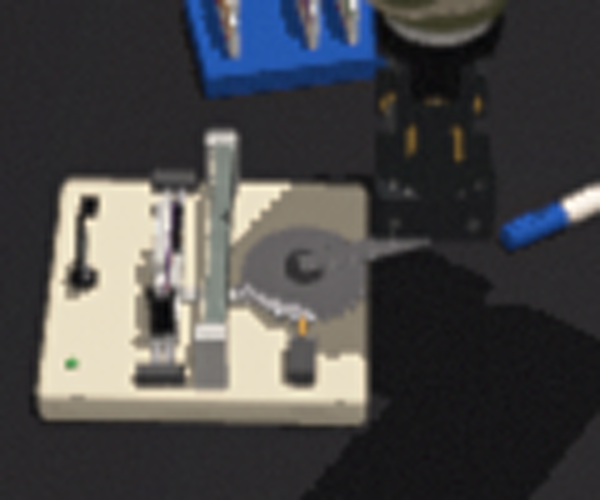

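The carriage has stepped along: its near upright moved from (166,262) to (162,310) in the crop. A quick numeric check, then I'll hand in.

```bash
python3 - <<'E'
from h import *
a=cv2.imread('pics/g4.png');b=cv2.imread('pics/g5.png')
t=a[236:290,145:185]; r=cv2.matchTemplate(b[200:350,130:205],t,cv2.TM_CCOEFF_NORMED);_,v,_,l=cv2.minMaxLoc(r)
p=[638,-118,.0236]; e=[proj("side",w(p,[(0,12+d,62)]))[0]*5 for d in(0,40)]
print("seen",l[0]+130-145,l[1]+200-236,v,"expected for 40mm",e[1]-e[0])
rel([478.8,-150.9,60],.0236+np.pi/2)
E
```

```text
seen -4 47 0.9602628946304321 expected for 40mm [-3.84085052 47.18732397]
shift [ 0.4 -0.3 -1.1] rz 0.0003 tilt [-0.003  0.002] F [-4.54  2.9   2.4 ] j6 -2.14 w 21.7 g 14.996420731768012 t 18.0 pos [ 479.2 -150.6   58.9]
```

The measured carriage shift matches 40 mm, which is four clicks. Handing in.

```bash
python3 -c "
from workcell import manip
print(manip.sign_off())"
```

```text
the job is handed in; nothing more can be done
None
```

I turned the card so its plain back faces the lens and reseated it fully. The lever is held at the fourth click (carriage measured 40 mm along), the racks and pen weren't touched, and the job is handed in; no verdict came back.

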